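Index the glass dial table one station and lock it

ROBOT

A 6-joint arm with a two-finger parallel gripper is mounted at the origin on the work surface. World frame = base frame: x ahead of the robot, y to its left, z up, the work surface at z = 0. Lengths are in mm, angles in rad, forces in N, time in s.
With the tool pointing down it reaches from about 350 to 875 mm from the base axis. Payload 4.2 kg.
Tool frame: the origin (TCP) lies between the finger pads; the fingertips stand 19 mm ahead of it and the grasp point (between the pads) is the TCP; z points along the fingers, y is the line along which they close (so a half turn about z gives the same grasp; the last joint's range is limited). The gripper opens to 87 mm and grips with 3 to 60 N. Pads are 19 mm wide; open, the fingers measure 117 mm over their backs; the gripper's body (75 mm by 190 mm) begins 51 mm behind the grasp point.
Start: joints at [1.376, 0.385, 0.008, 0, -1.194, -0.259], TCP at [273.956, 561.736, 201.75] pointing down, gripper open.
Joint ranges: [-3.14, 3.14], [-1.21, 2.06], [-1.07, 1.41], [-3.16, 2.05], [-2.99, -0.16], [-3.1, 3.1]. Speed limits (rad/s): [2.79, 2.79, 3.14, 3.14, 3.14, 3.14].

INTERFACE

Orientations are given as a unit quaternion [x, y, z, w].
In Python, from cell import readout, vision, env gives the robot as it stands.
- The arm moves only by the tool carry_out, never from a script. Its arguments are lists of equal length, an entry for each row: "offset": the shift along the tool's x, y, z in mm, a list of three; "angular": the turn, a rotation vector about the tool's x, y, z in degrees, a list of three. A call has exactly 5 rows; each row is the pose to reach, as a shift and turn from the pose commanded when the call began, along the tool's axes at that moment; what a row does not reach only later rows make up. A row lasts 1/12 s, in which the tool goes at most 41.7 mm and 7.16 degrees, less where a joint would pass 70% of its speed; a pose out of reach is approached as far as the arm can. A call with a gripper value outside its range is refused whole. "hand" is the closure, from -1 (fully open) to 1 (shut), set as the call begins (left out, the last holds). The fingers move at their own pace and stop on an object; "newtons" is the grip in N (left out, the last holds). Time passes only in rows, so rows that repeat a pose let the fingers close, or fill a call up. It gives the time, the measured TCP pose, the force, the opening and the grip force at its end, in the units of the state.
- readout.read_state(): the state, without advancing time (a new reading comes with each control period).
- vision.snapshot(name): name is "scene" or "top" or "wrist"; returns the picture (400x640x3 uint8, red, green, blue); there is no depth.
- vision.camera_model(name): a dict with "intrinsics" (3x3 intrinsics, pixels), "view" (4x4, takes a point from world to camera coordinates). Camera axes: x right, y down, z forward; pixel columns grow to the right and rows downward; lengths in mm; the calibration is good to about 2 mm. A picture is of the moment at which its call begins: read the wrist's pose just before it. camera_model takes no time and is no camera call; for the wrist camera it gives the pose at the moment of the call.
- env.job_done(): hands the job in; it is judged then, once.
The state is a dict: "time_s": time; "joints": joint angles; "joint_vel": joint speeds; "joint_efforts": joint torques, N m; "tool_pos": TCP position; "orientation": TCP orientation; "force": force on the tool from outside, world axes, zero at the start; "torque": the same for the moment, N m; "finger_gap": finger opening in mm; "grasp_force": force on a finger pad.
Only numpy, scipy, OpenCV 4.12 (cv2) and the standard library are available. Lean on these libraries where they do the work, as an engineer would, in place of code of your own. Each camera call takes 0.05 s, during which the arm holds its last target. There are 200 camera calls.

TASK

Push the six-station glass table round anticlockwise (seen from above; its upright black posts are there to push on) until it drops into the very next notch, no further, and let it rest there. Then take the red-handled locking pin from the wooden block and put it through the yellow eye that now stands over the slanting lock bush, fully home on its collar, and let go. Keep everything off the glass pieces, and leave the other tools and things where they are.

Things in the scene. Friction and masses are not known exactly. Their poses are not given: they have to be found in the camera images.
- index_base: Fixed round grey base of the dial table, 350 mm across, 18 mm thick. Origin on the turntable's upright axis at work-surface height, z up. Its -x axis points to the lock bush (toward the robot and its right), its +y axis to the black detent plunger (out to 225 mm). On its +x half a rust-brown column carries a jointed cutter arm over the far station (185 to 350 mm up, out to 235 mm): keep clear.
- turntable (a joint): Turntable angle in rad, growing anticlockwise seen from above. Notches at 0, 1.0472, ... (every 60 degrees). It starts between 0 and 0.55, so the next notch is always 1.0472. The sprung plunger draws it into a notch once within about 0.06 rad; leaving a notch takes about 10 N at a post, moving between notches about 1 N, and it stays where it is left. Platter: 260 mm across, top 106 mm up.
- post2 (a point): Middle of push post k = 2, 136 mm up. Six upright black push posts, 18 mm in diameter, stand on the platter from 106 to 166 mm up, 105 mm from the axis; post k stands at the angle (about the base's z, from its +x axis) joint + 0.5236 + k*1.0472, k = 0..5.
- eye2 (a point): Centre of eye k = 2, the one that comes over the lock bush at the next notch. Six yellow lugs, 44 mm wide and 8 mm thick, stand out at the platter's rim at angles joint + k*1.0472 (k = 0..5), sloping down outward by 30 degrees; each has an eye of 18 mm diameter at right angles to its face, its centre 148 mm from the axis and 88.5 mm up. In every notch one eye is in line with the lock bush.
- panes: The six green glass pieces on the turntable, from 52 to 119 mm from the axis, up to 72 mm wide, tops 115 mm up, centred at angles joint + k*1.0472 between the posts. Not to be touched. Origin on the turntable axis at work-surface height.
- lock_bush: Fixed steel bush, a 36 mm cube on two cheeks under the lugs, on the base's -x side, with a 16 mm through hole. Origin at the centre of its upper mouth, 143 mm from the table's axis, 80 mm up; z along the hole, upward and outward, 30 degrees from vertical. The lug above it lies from 6 to 14 mm along z. With the pin fully home the pin's origin is 14 mm along z from this origin, axes in line.
- lock_pin: Red-handled locking pin, 114 mm long, about 160 g, upright in a hole of the wooden block. Origin on its axis at the underside of its brass collar, z toward the handle. Steel rod 12 mm in diameter to 62 mm below the origin, last 13 mm tapered to 5 mm; collar 30 mm in diameter, 0 to 6 mm; red round handle 24 mm in diameter, 6 to 52 mm above the origin.
- tool_block: Fixed wooden block 190 x 70 mm, 85 mm high, three vertical through holes of 16.5 mm along its x axis at -60, 0 and +60 mm. Origin at the centre of its underside. It holds the locking pin and the two hand cutters in any order, each standing on its collar on the block's top.
- cutter_a: Hand cutter with brown wooden handle and steel collar, same size as the pin, standing in the block; origin at its collar's underside. Leave it.
- cutter_b: Hand cutter with blue handle and steel collar, same size as the pin, standing in the block; origin at its collar's underside. Leave it.
- pliers: Red-handled pliers lying flat, 140 mm long, 15 mm high; origin at the pivot. Leave them.
- screwdriver: Red-handled screwdriver lying flat, 190 mm long. Leave it.
- oil_cup: Dark steel cup 72 mm across and 55 mm high, standing; origin at the centre of its underside. Leave it.
- thermos: Steel flask 68 mm across and 220 mm high, standing; origin at the centre of its underside. Leave it.
- acrylic_template: Clear acrylic cutting template 140 x 100 x 6 mm lying flat; origin at the centre of its underside. Leave it.

How it is judged:
By the outcome, as a careful person would: the job done as asked, in the order asked, and still so for the second after the job is handed in, with the robot touching nothing.
It also fails if it takes over 64 s, if anything falls off the work surface, if the arm or the gripper's body presses on something with over 40 N, if the wrist force passes 120 N, or if a joint passes its speed limit or range.

## Working session

There is one attempt and no reset: what is moved stays moved. The work goes in short steps, Python scripts to look and compute and a tool call to move; the robot and the scene stay as the last step left them, time stands still between calls to the robot, and variables do not carry over. Pictures are saved under pics/ and viewed, at most 10 in all, crops included, and the job is handed in when it is done.

Besides the shell and the picture viewer there is one more tool, called after "Call:" as name(argument=value, ...), one argument or row to a line, values as JSON. carry_out: Moves the arm, as the interface text tells. Its arguments: {"type":"object","properties":{"offset":{"type":"array"},"angular":{"type":"array"},"hand":{"type":"number"},"newtons":{"type":"number"}},"required":["offset","angular"]}

```bash
ls; mkdir -p pics; python3 - <<'E'
from cell import readout, vision
import cv2,numpy as np
np.set_printoptions(precision=4,suppress=True)
for n in("scene","top"):
    im=vision.snapshot(n); cv2.imwrite(f"pics/{n}0.png",im[:,:,::-1]); m=vision.camera_model(n); print(n,np.array(m["intrinsics"]),np.array(m["view"]))
s=readout.read_state(); print(s)
E
```

```text
pics
scene [[393.8331   0.     329.0617]
 [  0.     393.8331 197.7414]
 [  0.       0.       1.    ]] [[  -0.0331    0.9993   -0.0187   31.0268]
 [   0.6895    0.0093   -0.7242 -288.151 ]
 [  -0.7235   -0.0369   -0.6893 1486.9224]
 [   0.        0.        0.        1.    ]]
top [[374.147    0.     319.1939]
 [  0.     374.147  201.7844]
 [  0.       0.       1.    ]] [[  -0.0075   -0.9999    0.0139  -38.8098]
 [  -0.9983    0.0067   -0.0584  536.9604]
 [   0.0583   -0.0143   -0.9982 1106.3853]
 [   0.        0.        0.        1.    ]]
{'time_s': 0.1, 'joints': array([ 1.3756,  0.3855,  0.0068, -0.0004, -1.194 , -0.2586]), 'joint_vel': array([-0.0006, -0.0017,  0.0035,  0.0016,  0.0006, -0.0006]), 'joint_efforts': array([ -0.0008, -39.1688,  18.7938,   4.2319,   0.0135,  -0.0001]), 'tool_pos': array([273.7298, 561.2313, 200.7749]), 'orientation': array([ 0.9743, -0.225 , -0.0002,  0.001 ]), 'force': array([ 0.5272, -0.5955, -1.1977]), 'torque': array([ 0.0549, -0.0452, -0.019 ]), 'grasp_force': 0.0, 'finger_gap': 86.87289673130735}
```

View pics/scene0.png

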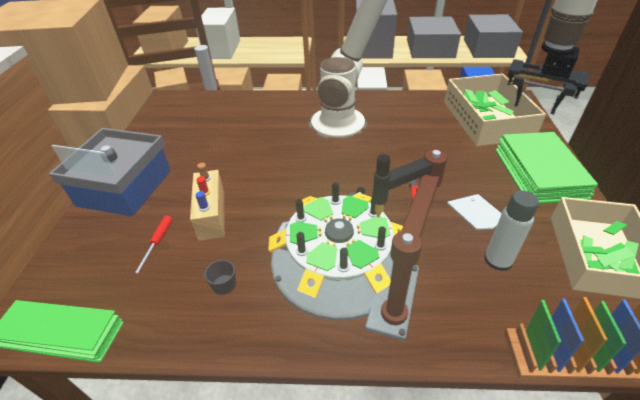

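View pics/top0.png

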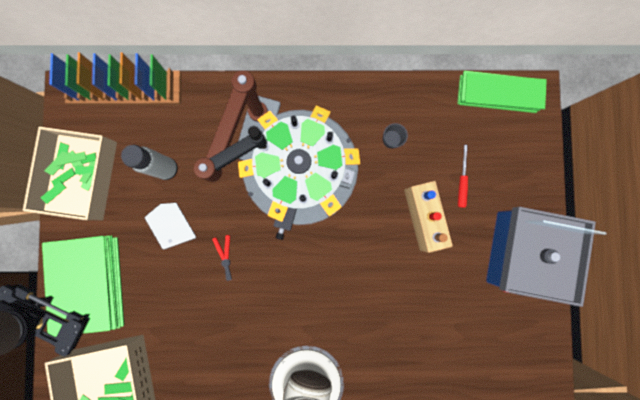

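The scene picture shows the table at about (340,235) with the block left at (207,205). The top picture shows the table axis at (299,160), lock bush at about (347,178), plunger at (283,225) and the pin as the red cap in the middle of the block at (435,216). I'll enlarge both.

```bash
python3 - <<'E'
import cv2
t=cv2.imread("pics/top0.png")[95:255,230:460]; cv2.imwrite("pics/tc.png",cv2.resize(t,None,fx=3.4,fy=3.4,interpolation=cv2.INTER_CUBIC))
t=cv2.imread("pics/scene0.png")[145:325,180:420]; cv2.imwrite("pics/sc.png",cv2.resize(t,None,fx=3.3,fy=3.3,interpolation=cv2.INTER_CUBIC))
E
```

```text
(no output)
```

View pics/tc.png

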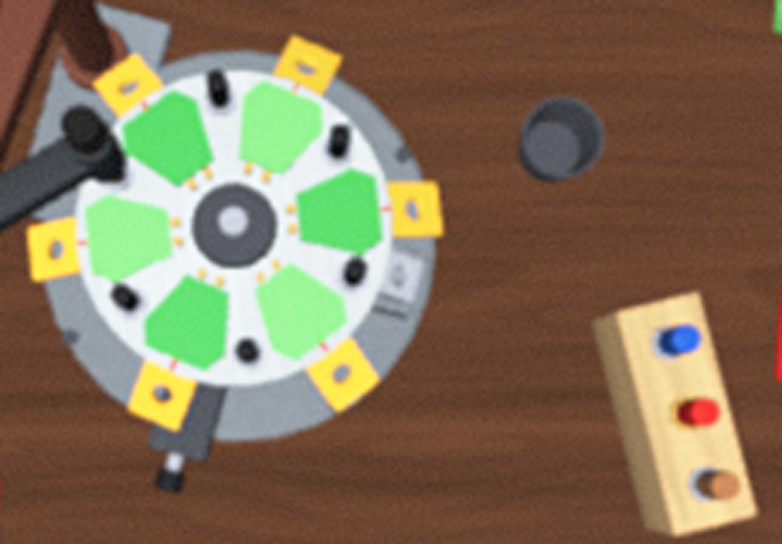

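View pics/sc.png

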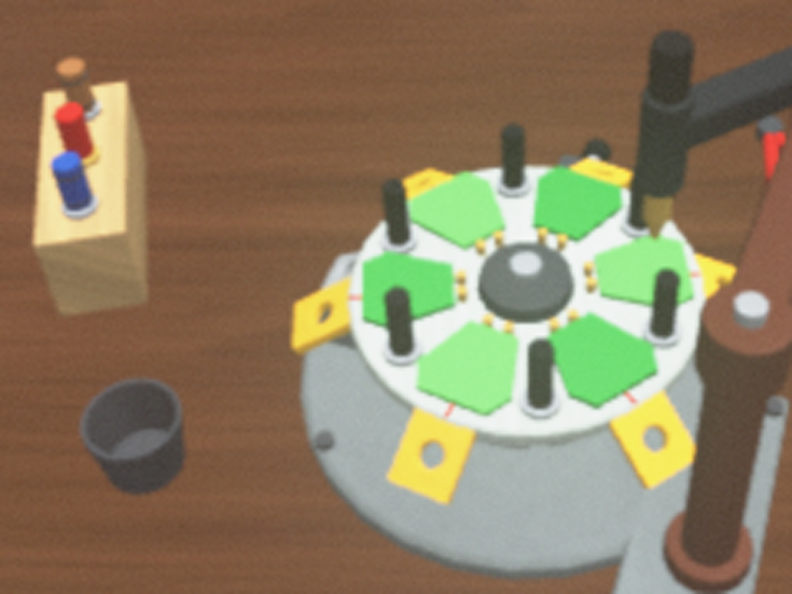

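The crops show the eyes, post tops, bush mouth (400,274 in the top crop) and the pin's handle top, red (705,411 top crop; 70,110 scene crop). I'll fit the model to them.

```bash
cat > h.py <<'E'
import numpy as np, cv2
from scipy.optimize import least_squares
from scipy.spatial.transform import Rotation as R
from cell import readout, vision
np.set_printoptions(precision=3,suppress=True)
def proj(m,P):
    P=np.atleast_2d(P); V=np.array(m["view"]); K=np.array(m["intrinsics"])
    c=P@V[:3,:3].T+V[:3,3]; q=c@K.T; return q[:,:2]/q[:,2:]
def ray(m,uv,z):
    V=np.array(m["view"]);K=np.array(m["intrinsics"]); d=V[:3,:3].T@np.linalg.inv(K)@[*uv,1]; o=-V[:3,:3].T@V[:3,3]
    return o+d*(z-o[2])/d[2]
E
cat > fit.py <<'E'
from h import *
T=vision.camera_model("top");S=vision.camera_model("scene")
t=lambda a:np.array(a)/3.4-.35+[230,95]
s=lambda a:np.array(a)/3.3-.35+[180,145]
eT=t([(412,210),(307,67),(128,87),(55,249),(163,394),(342,373)])
eS=s([(324,313),(432,454),(655,437)])
pS=s([(513,131),(394,186),(397,295),(540,347),(666,276)])
pT=t([(247,350),(341,130)])
bT=t([(400,274)])
def near(m,pts,uv):
    q=proj(m,pts); D=uv[:,None]-q[None]; i=np.argmin((D**2).sum(2),1); return D[np.arange(len(uv)),i]
def f(p,out=0):
    cx,cy,a,y=p; k=np.arange(6)*np.pi/3
    e=np.c_[cx+148*np.cos(a+k),cy+148*np.sin(a+k),0*k+88.5]
    b=a+np.pi/6+k; po=np.c_[cx+105*np.cos(b),cy+105*np.sin(b),0*k+166]
    bu=[[cx-143*np.cos(y),cy-143*np.sin(y),80]]
    r=[near(T,e,eT),near(S,e,eS),near(S,po,pS),near(T,po,pT),near(T,np.array(bu),bT)]
    if out: [print(x) for x in r]
    return np.concatenate(r).ravel()
c=ray(T,t([(233,225)])[0],110)
b=ray(T,bT[0],80); y=np.arctan2(*(c-b)[1::-1])
e=ray(T,eT[0],88.5); a0=np.arctan2(*(e-c)[1::-1])
o=least_squares(f,[c[0],c[1],a0,y],loss='soft_l1'); f(o.x,1)
print(c,o.x,"joint",(o.x[2]-o.x[3])%(np.pi/3))
# pin
def g(p): return np.concatenate([(proj(T,[[p[0],p[1],137]])-t([(705,411)])),(proj(S,[[p[0],p[1],137]])-s([(70,112)])),proj(S,[[p[0],p[1],91]])-s([(83,156)])]).ravel()
q=least_squares(g,[500,-250]);print(q.x,q.fun)
for z,p in ((137,(685,338)),(137,(722,485))): print(ray(T,t([p])[0],z))
for p in((618,322),(698,293),(675,536),(757,514)): print(ray(T,t([p])[0],85))
print("cup",ray(T,t([(562,138)])[0],55))
E
python3 fit.py
```

```text
[[ 0.207  0.324]
 [ 0.55  -0.277]
 [-0.269 -0.135]
 [-0.457 -0.02 ]
 [ 0.129  0.413]
 [ 0.264  0.315]]
[[ 0.012 -0.639]
 [-0.027 -0.274]
 [ 0.534 -0.435]]
[[ 0.302  0.807]
 [ 0.343  0.499]
 [ 0.316  0.402]
 [-0.081  0.386]
 [-0.424  0.337]]
[[ 0.367  0.686]
 [ 0.388 -0.645]]
[[-0.069 -0.018]]
[644.945  15.961 110.   ] [645.295  15.675  -1.462   1.307] joint 0.3728001198915132
[ 491.898 -355.052] [-0.567 -0.492 -0.352 -0.18  -0.21  -0.813]
[ 548.404 -342.148  137.   ]
[ 432.329 -368.459  137.   ]
[ 566.13  -302.898   85.   ]
[ 589.992 -370.404   85.   ]
[ 388.72  -346.189   85.   ]
[ 406.203 -414.667   85.   ]
cup [ 728.48  -265.784   55.   ]
```

```bash
cat >> h.py <<'E'
C=np.array([645.3,15.7]); YAW=1.307
def down(deg):
    c,s=np.cos(np.radians(deg)),np.sin(np.radians(deg)); return np.array([[c,s,0],[s,-c,0],[0,0,-1]])
def go(pts,Rt=None):
    "tool-frame shift (mm) and turn (deg) from the measured pose to world points / orientation"
    s=readout.read_state(); R0=R.from_quat(s["orientation"]).as_matrix(); 
    for p in np.atleast_2d(pts): print("shift",R0.T@(p-s["tool_pos"]))
    if Rt is not None: print("turn",np.degrees(R.from_matrix(R0.T@Rt).as_rotvec()))
    print("at",s["tool_pos"],"j",s["joints"],"t",s["time_s"],"F",s["force"])
def post(k,joint,back=0,z=150):
    a=YAW+joint+np.pi/6+k*np.pi/3; return np.array([C[0]+105*np.cos(a)+back*np.sin(a),C[1]+105*np.sin(a)-back*np.cos(a),z])
E
python3 - <<'E'
from h import *
p=post(2,.373,38)
print(p)
go([[420,250,235],[470,-60,235],[p[0],p[1],235]],down(-20))
E
```

```text
[568.24  -65.113 150.   ]
shift [267.945 215.628 -33.783]
shift [448.829 472.3   -33.27 ]
shift [539.36  433.813 -33.336]
turn [ 0.111  0.001 -6.011]
at [273.73  561.231 200.775] j [ 1.376  0.385  0.007 -0.    -1.194 -0.259] t 0.1 F [ 0.527 -0.595 -1.198]
```

Call:
carry_out(
  offset=[
    [31, 25, -7],
    [62, 50, -14],
    [93, 75, -21],
    [124, 100, -28],
    [155, 125, -34],
  ],
  angular=[
    [0, 0, 0],
    [0, 0, 0],
    [0, 0, 0],
    [0, 0, 0],
    [0, 0, 0],
  ],
  hand=1,
  newtons=20,
)

```text
time_s: 0.52
tool_pos: [358.7, 379.5, 235.8]
orientation: [0.974, -0.225, -0.0, 0.0]
force: [0.9, 0.1, 0.3]
finger_gap: 61.6
grasp_force: 0.0
```

Call:
carry_out(
  offset=[
    [29, 23, 0],
    [57, 45, 0],
    [85, 68, 0],
    [107, 99, 0],
    [124, 136, 0],
  ],
  angular=[
    [0, 0, 0],
    [0, 0, 0],
    [0, 0, 0],
    [0, 0, 0],
    [0, 0, 0],
  ],
)

```text
time_s: 0.93
tool_pos: [411.0, 203.4, 235.2]
orientation: [0.974, -0.225, -0.0, 0.0]
force: [0.5, -0.6, 1.3]
finger_gap: 28.5
grasp_force: 0.0
```

Call:
carry_out(
  offset=[
    [20, 33, 0],
    [45, 68, 0],
    [71, 102, 0],
    [97, 137, 0],
    [124, 172, 0],
  ],
  angular=[
    [0, 0, 0],
    [0, 0, 0],
    [0, 0, 0],
    [0, 0, -3],
    [0, 0, -6],
  ],
)

```text
time_s: 1.35
tool_pos: [444.4, 0.7, 235.8]
orientation: [0.985, -0.172, 0.0, -0.0]
force: [1.6, 0.7, -0.8]
finger_gap: 1.7
grasp_force: 0.0
```

```bash
python3 - <<'E'
from h import *
p=post(2,.373,38)
q=p.copy();q[2]=235
go([q,p],down(-20))
E
```

```text
shift [138.811  19.941   0.809]
shift [138.807  19.967  85.809]
turn [-0.018 -0.003  0.175]
at [444.418   0.724 235.808] j [ 0.369  0.045 -0.349 -0.    -1.177  0.856] t 1.35 F [ 1.649  0.703 -0.764]
```

Call:
carry_out(
  offset=[
    [35, 5, 0],
    [70, 10, 0],
    [105, 15, 0],
    [122, 18, 0],
    [122, 18, 0],
  ],
  angular=[
    [0, 0, 0],
    [0, 0, 0],
    [0, 0, 0],
    [0, 0, 0],
    [0, 0, 0],
  ],
)

```text
time_s: 1.77
tool_pos: [555.6, -57.7, 234.0]
orientation: [0.985, -0.175, -0.001, 0.001]
force: [0.4, 0.3, 0.1]
finger_gap: 0.4
grasp_force: 0.0
```

```bash
python3 - <<'E'
from h import *
p=post(2,.373,38)
im=vision.snapshot("wrist"); cv2.imwrite("pics/w1.png",im[:,:,::-1])
m=vision.camera_model("wrist"); V=np.array(m["view"]); print(V, m["intrinsics"])
print(proj(m,[post(2,.373,0,166),post(1,.373,0,166)]))
go([p],down(-20))
E
```

```text
[[ -0.345  -0.939   0.001 138.333]
 [ -0.905   0.332   0.266 479.843]
 [ -0.25    0.091  -0.964 565.592]
 [  0.      0.      0.      1.   ]] [[276.391   0.    319.522]
 [  0.    276.391 198.029]
 [  0.      0.      1.   ]]
[[326.41  144.115]
 [266.477 234.903]]
shift [16.505  2.701 84.09 ]
turn [ 0.066  0.148 -0.139]
at [553.911 -56.877 234.13 ] j [ 0.189  0.248 -0.107 -0.    -1.218  1.031] t 1.8167 F [-0.389 -0.08  -0.609]
```

View pics/w1.png

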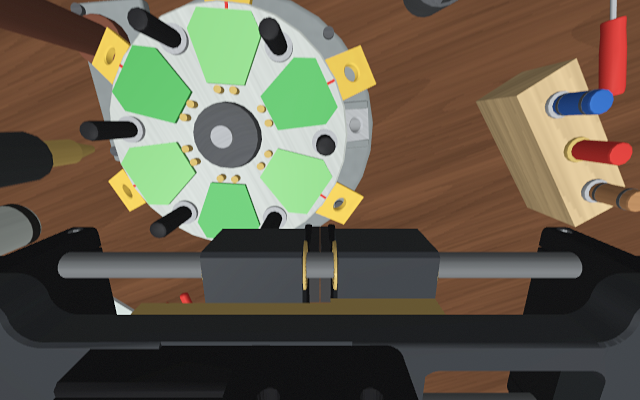

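The wrist view confirms the fit: post 2's top is at (326,145) against a predicted (326,144). I go down and push.

Call:
carry_out(
  offset=[
    [13, 3, 0],
    [13, 3, 25],
    [13, 3, 55],
    [13, 3, 84],
    [13, 3, 84],
  ],
  angular=[
    [0, 0, 0],
    [0, 0, 0],
    [0, 0, 0],
    [0, 0, 0],
    [0, 0, 0],
  ],
)

```text
time_s: 2.23
tool_pos: [559.1, -62.6, 145.9]
orientation: [0.985, -0.174, -0.006, 0.001]
force: [-0.6, 0.0, -1.5]
finger_gap: 0.8
grasp_force: 0.0
```

```bash
python3 - <<'E'
from h import *
# arc: waypoints with TCP 'b' behind post, joint .373 -> 1.01
go([post(2,j,b) for j,b in [(.373,38),(.373,20),(.5,20),(.65,20),(.8,20),(.9,20),(.95,20),(1.0,20)]])
E
```

```text
shift [ 9.404 -0.779 -4.211]
shift [27.365  0.385 -4.429]
shift [40.687  2.939 -4.584]
shift [56.683  3.754 -4.779]
shift [72.621  2.169 -4.983]
shift [83.038 -0.205 -5.122]
shift [88.144 -1.78  -5.192]
shift [93.165 -3.608 -5.261]
at [559.084 -62.62  145.909] j [ 0.175  0.333 -0.218 -0.003 -1.032  1.048] t 2.2333 F [-0.554  0.038 -1.502]
```

Call:
carry_out(
  offset=[
    [6, 0, -3],
    [13, 0, -4],
    [20, 0, -4],
    [27, 0, -4],
    [34, 1, -4],
  ],
  angular=[
    [0, 0, 0],
    [0, 0, 0],
    [0, 0, 0],
    [0, 0, 0],
    [0, 0, 0],
  ],
)

```text
time_s: 2.65
tool_pos: [597.9, -75.9, 157.3]
orientation: [0.985, -0.174, 0.001, -0.0]
force: [-0.2, 0.8, 0.5]
finger_gap: 0.5
grasp_force: 0.0
```

Call:
carry_out(
  offset=[
    [6, 1, 0],
    [12, 2, 0],
    [18, 2, 0],
    [20, 2, 0],
    [20, 2, 0],
  ],
  angular=[
    [0, 0, -2],
    [0, 0, -5],
    [0, 0, -8],
    [0, 0, -10],
    [0, 0, -10],
  ],
)

```text
time_s: 3.07
tool_pos: [615.4, -85.0, 156.0]
orientation: [0.996, -0.087, 0.0, -0.0]
force: [0.2, -0.2, 1.2]
finger_gap: 0.7
grasp_force: 0.0
```

```bash
cat > tt.py <<'E'
from h import *
def joint(im,m):
    # yellow lug angles about the axis -> joint mod 60 deg, intersecting with mean lug height
    hsv=cv2.cvtColor(im,cv2.COLOR_RGB2HSV); mk=cv2.inRange(hsv,(20,140,130),(32,255,255))
    v,u=np.nonzero(mk); P=np.array([ray(m,(a,b),88.5)[:2] for a,b in zip(u,v)])-C
    r=np.hypot(*P.T); a=np.arctan2(P[:,1],P[:,0])[(r>132)&(r<170)]
    z=np.exp(6j*(a-YAW)); return (np.angle(z.mean())/6)%(np.pi/3),len(a)
if __name__=="__main__":
    cam="top"; print("joint mod 60deg",joint(vision.snapshot(cam),vision.camera_model(cam)))
    print("start",joint(cv2.imread("pics/top0.png")[:,:,::-1],vision.camera_model(cam)))
    go([post(2,j,20) for j in (.6,.7,.8,.9,.95,1.0)])
E
python3 tt.py
```

```text
joint mod 60deg (np.float64(0.3737810272341709), 521)
start (np.float64(0.3725389256765797), 1061)
shift [-8.976  0.46   5.936]
shift [1.589 2.054 5.941]
shift [12.26   2.585  5.946]
shift [22.931  2.049  5.952]
shift [28.233  1.381  5.954]
shift [33.495  0.45   5.957]
at [615.003 -84.854 155.941] j [ 0.123  0.411 -0.07  -0.    -1.089  1.272] t 3.1167 F [-0.603  0.512  0.368]
```

```bash
python3 - <<'E'
from h import *
a=vision.snapshot("wrist")[:260,60:500]; b=vision.snapshot("top")[95:255,230:460]
b=cv2.resize(b,None,fx=1.9,fy=1.9); a=cv2.resize(a,(440,260))
c=np.zeros((570,440,3),np.uint8); c[:260]=a; c[262:262+b.shape[0],:b.shape[1]]=b
cv2.imwrite("pics/c1.png",c[:,:,::-1])
E
```

```text
(no output)
```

View pics/c1.png

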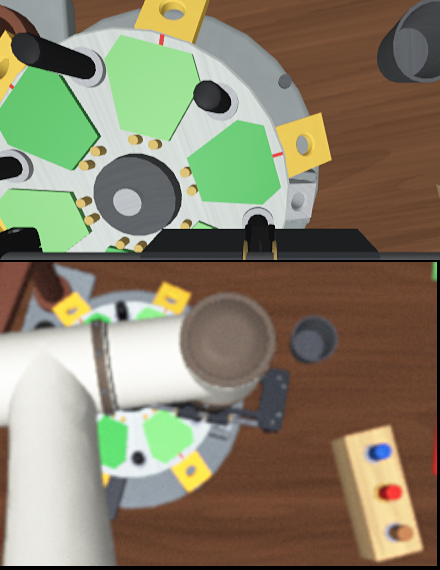

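```bash
python3 - <<'E'
from h import *
from tt import joint
m=vision.camera_model("wrist"); print(joint(vision.snapshot("wrist"),m))
for uv in((363,145),(232,13)):
    p=ray(m,uv,88.5)[:2]-C; print(np.hypot(*p),(np.arctan2(p[1],p[0])-YAW)%(np.pi/3))
p=ray(m,(272,96),166)[:2]-C; print(np.hypot(*p),(np.arctan2(p[1],p[0])-YAW-np.pi/6)%(np.pi/3))
print(proj(m,[post(2,j,0,z) for j in(.373,.6,.8) for z in (166,106)]))
E
```

```text
(np.float64(0.3712399075930906), 6013)
147.98346575080467 0.36913610397154417
148.32514946548673 0.3817700332963587
106.68106738435165 0.35135895197735745
[[317.612 251.417]
 [318.073 221.253]
 [322.014 218.909]
 [321.431 195.767]
 [319.207 188.244]
 [319.299 172.091]]
```

```bash
python3 - <<'E'
from h import *
m=vision.camera_model("wrist"); V=np.array(m["view"]); s=readout.read_state()
R0=R.from_quat(s["orientation"]).as_matrix()
print("cam in tool",R0.T@(-V[:3,:3].T@V[:3,3]-s["tool_pos"]), (V[:3,:3]@R0))
for q in ([0,0,0],[0,0,19],[0,15,19],[0,-15,19],[9,0,19],[0,0,-20],[0,0,-51],[37,0,-51]): print(q,proj(m,s["tool_pos"]+R0@q))
print(R0.T@(post(2,.373)-s["tool_pos"]),s["tool_pos"])
im=vision.snapshot("wrist")[170:320,220:420]; cv2.imwrite("pics/c2.png",cv2.resize(im,None,fx=4,fy=4,interpolation=cv2.INTER_CUBIC)[:,:,::-1])
E
```

```text
cam in tool [  73.279   -0.793 -183.259] [[-0.     1.     0.   ]
 [-0.965 -0.    -0.264]
 [-0.264 -0.     0.965]]
[0, 0, 0] [[320.712 229.496]]
[0, 0, 19] [[320.613 220.344]]
[0, 15, 19] [[339.948 220.338]]
[0, -15, 19] [[301.279 220.35 ]]
[9, 0, 19] [[320.621 209.279]]
[0, 0, -20] [[320.838 241.178]]
[0, 0, -51] [[321.099 265.351]]
[37, 0, -51] [[321.182 198.219]]
[-11.927  -2.106   5.91 ] [614.399 -84.568 155.912]
```

View pics/c2.png

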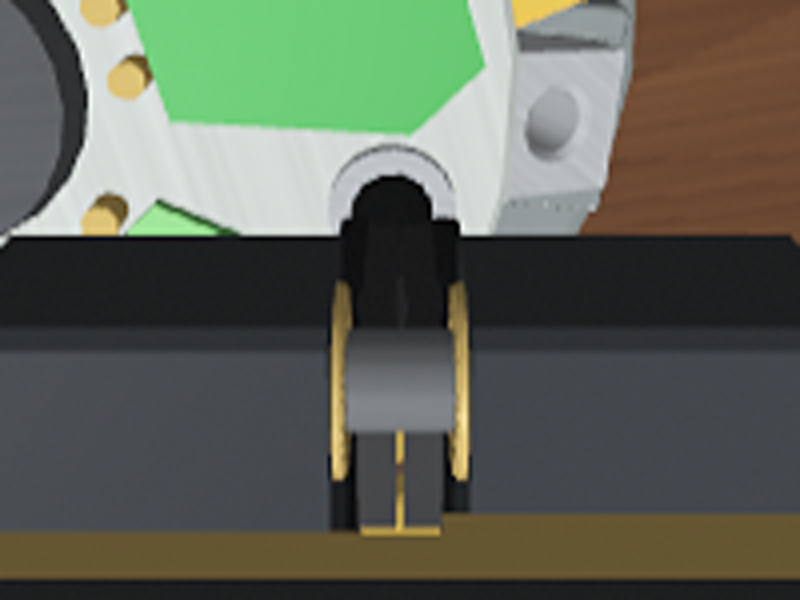

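```bash
python3 - <<'E'
from h import *
a=cv2.imread("pics/w1.png").astype(int); b=cv2.imread("pics/c1.png")[:260].astype(int)
for v in range(206,258,2):
    print(v,"".join("%4d"%(a[v,u].mean()) for u in range(298,344,3)),"|","".join("%4d"%(b[v,u-60].mean()) for u in range(298,344,3)))
E
```

```text
206  180 180 179 179 178 219 213 204 186 188 187 187 151 104 130 146 |  218 215 216 214 214 216 192 190 219 213 216 212 215 215 217 213
208  180 180 179 179 189 215 213 187 187 187 188 188 108 103 121 181 |  218 215 215 215 182 115 159 164 113 188 216 213 215 215 217 212
210  180 180 180 178 214 214 190 187 187 187 187 187 162 135 167 188 |  216 216 214 173 177 197 193 193 198 168 191 214 214 214 217 212
212  184 180 178 182 216 206 178 187 187 187 187 187 189 183 187 187 |  214 216 218 175 195 195 198 198 194 193 162 218 212 214 216 214
214  212 210 209 214 216 165 159 179 187 188 187 188 188 187 187 188 |  213 218 143 197 198 177 123 115 189 197 196 136 211 214 216 215
216  213 211 214 213 193 158 157 157 164 183 188 188 188 187 187 187 |  212 219 195 191 176  12  19  18   6 182 195 175 213 214 215 217
218  216 211 212 204 155 158 158 157 158 155 172 181 189 187 186 186 |  212 220 196 199  19  21  21  19  18  50 198 197 213 215 215 218
220  218 211 209 160 157 158 158 158 158 156 126  82 157 187 186 186 |  213 217 192 202  18  20  19  20  18  14 197 195 214 214 215 218
222  219 210
[... 1735 characters left out ...]
  11  96  30  30  29
248   29  29  93  79  26  25  24  40  24  25  25  10 100  30  30  30 |   30  29  93  76  24  23  24  30  23  25  24   9 105  32  30  30
250   29  29 101  95  24  23  23  40  25  24  24   7 111  33  29  30 |   29  28 104  91  25  23  22  30  24  23  24   9 117  35  28  28
252   46  44 112  73  46  46  47  45  46  46  46  42 114  33  45  45 |   46  46 113  71  44  45  46  45  45  47  45  41 118  34  46  46
254   51  47 121  57  59  59  59  59  59  58  59  58 115  34  49  50 |   50  48 122  56  58  58  58  57  58  59  59  58 120  34  51  50
256   50  43 128  67  67  67  67  67  67  67  67  67 132  33  49  50 |   49  43 128  69  70  70  69  69  70  69  70  69 136  34  50  50
```

The table has not moved (0.37 rad): the shut fingertips passed over the post, so they must sit higher than I assumed. I'll back off and lower to a height where even the nominal tip still clears the glass.

Call:
carry_out(
  offset=[
    [-10, -2, -4],
    [-28, -3, -4],
    [-42, -4, 0],
    [-42, -4, 8],
    [-42, -4, 8],
  ],
  angular=[
    [0, 0, 0],
    [0, 0, 0],
    [0, 0, 0],
    [0, 0, 0],
    [0, 0, 0],
  ],
)

```text
time_s: 3.73
tool_pos: [572.1, -72.9, 147.0]
orientation: [0.996, -0.087, -0.001, -0.0]
force: [-0.9, -0.3, -0.5]
finger_gap: 0.7
grasp_force: 0.0
```

Call:
carry_out(
  offset=[
    [0, 0, 3],
    [0, 0, 6],
    [0, 0, 8],
    [0, 0, 8],
    [0, 0, 8],
  ],
  angular=[
    [0, 0, 0],
    [0, 0, 0],
    [0, 0, 0],
    [0, 0, 0],
    [0, 0, 0],
  ],
)

```text
time_s: 4.15
tool_pos: [573.9, -73.4, 139.4]
orientation: [0.996, -0.087, -0.0, 0.0]
force: [0.6, 0.4, 0.3]
finger_gap: 0.6
grasp_force: 0.0
```

```bash
python3 - <<'E'
from h import *
from tt import joint
print(joint(vision.snapshot("wrist"),vision.camera_model("wrist")))
go([post(2,.373,b,139) for b in (45,20)])
E
```

```text
(np.float64(0.3870603374196801), 5081)
shift [-13.855  -8.785   0.625]
shift [10.43  -2.849  0.624]
at [573.949 -73.353 139.625] j [ 0.153  0.358 -0.198  0.    -1.014  1.243] t 4.2 F [-0.198  0.21   0.98 ]
```

Call:
carry_out(
  offset=[
    [5, -1, 0],
    [10, -2, 0],
    [15, -2, 0],
    [20, -2, 0],
    [25, -2, 0],
  ],
  angular=[
    [0, 0, 0],
    [0, 0, 0],
    [0, 0, 0],
    [0, 0, 0],
    [0, 0, 0],
  ],
)

```text
time_s: 4.62
tool_pos: [597.1, -76.6, 139.3]
orientation: [0.996, -0.087, -0.003, 0.001]
force: [-3.4, -1.5, 0.7]
finger_gap: 0.5
grasp_force: 1.5
```

```bash
python3 - <<'E'
from h import *
from tt import joint
im=vision.snapshot("wrist")
print(joint(im,vision.camera_model("wrist"))); cv2.imwrite("pics/w3.png",im[:,:,::-1])
go([post(2,.373,b,139) for b in (20,0)])
E
```

```text
(np.float64(0.5031383133709965), 4802)
shift [-14.888  -1.481   0.313]
shift [4.542 3.259 0.292]
at [599.119 -76.412 139.295] j [ 0.141  0.399 -0.134  0.001 -1.039  1.254] t 4.6667 F [ 0.842 -0.159 -0.401]
```

Contact: the table now turns (0.50 rad). Next come the remaining arc waypoints.

```bash
python3 - <<'E'
from h import *
go([post(2,j,18,139) for j in (.503,.6,.7,.8,.9,.95,.98,1.0,1.02)])
E
```

```text
shift [0.083 3.661 0.299]
shift [10.139  6.022  0.288]
shift [20.695  7.425  0.275]
shift [31.338  7.767  0.261]
shift [41.962  7.044  0.246]
shift [47.234  6.286  0.239]
shift [50.376  5.704  0.234]
shift [52.461  5.264  0.231]
shift [54.537  4.783  0.228]
at [599.119 -76.412 139.295] j [ 0.141  0.399 -0.134  0.001 -1.039  1.254] t 4.6667 F [ 0.842 -0.159 -0.401]
```

Call:
carry_out(
  offset=[
    [5, 4, 0],
    [10, 5, 0],
    [15, 6, 0],
    [20, 7, 0],
    [25, 7, 0],
  ],
  angular=[
    [0, 0, -2],
    [0, 0, -4],
    [0, 0, -6],
    [0, 0, -8],
    [0, 0, -10],
  ],
)

```text
time_s: 5.08
tool_pos: [621.5, -86.7, 139.1]
orientation: [1.0, 0.001, -0.001, -0.0]
force: [-2.3, -0.5, 1.1]
finger_gap: 0.6
grasp_force: 1.3
```

```bash
python3 - <<'E'
from h import *
from tt import joint
im=vision.snapshot("wrist")
print(joint(im,vision.camera_model("wrist")))
go([post(2,j,18,139) for j in (.7,.8,.9,.95,.98,1.0,1.02)])
E
```

```text
(np.float64(0.7548256062994032), 4331)
shift [-4.907  0.494  0.238]
shift [5.508 2.714 0.238]
shift [16.092  3.882  0.239]
shift [21.415  4.068  0.239]
shift [24.611  4.052  0.239]
shift [26.741  3.988  0.24 ]
shift [28.869  3.881  0.24 ]
at [623.109 -86.82  139.239] j [ 0.118  0.439 -0.07  -0.    -1.062  1.455] t 5.1333 F [ 1.686 -0.685  0.228]
```

Call:
carry_out(
  offset=[
    [5, 2, 0],
    [10, 3, 0],
    [15, 4, 0],
    [19, 4, 0],
    [21, 4, 0],
  ],
  angular=[
    [0, 0, -2],
    [0, 0, -4],
    [0, 0, -6],
    [0, 0, -8],
    [0, 0, -8],
  ],
)

```text
time_s: 5.55
tool_pos: [643.4, -90.8, 139.3]
orientation: [0.998, 0.07, -0.0, -0.0]
force: [-1.3, 0.7, -0.6]
finger_gap: 0.4
grasp_force: 0.5
```

```bash
python3 - <<'E'
from h import *
from tt import joint
im=vision.snapshot("wrist")
print(joint(im,vision.camera_model("wrist")))
go([post(2,j,18,139) for j in (.9,.95,.98,1.0,1.02)])
E
```

```text
(np.float64(0.957849656084318), 4883)
shift [-4.791 -0.753  0.485]
shift [0.458 0.151 0.492]
shift [3.626 0.568 0.495]
shift [5.745 0.793 0.498]
shift [7.868 0.975 0.5  ]
at [644.061 -90.742 139.491] j [ 0.108  0.472 -0.013  0.    -1.084  1.601] t 5.6 F [-0.269 -0.092 -0.416]
```

Call:
carry_out(
  offset=[
    [1, 0, 0],
    [2, 0, 0],
    [3, 1, 0],
    [4, 1, 0],
    [4, 1, 0],
  ],
  angular=[
    [0, 0, 0],
    [0, 0, 0],
    [0, 0, 0],
    [0, 0, 0],
    [0, 0, 0],
  ],
)

```text
time_s: 6.02
tool_pos: [647.5, -91.3, 139.9]
orientation: [0.998, 0.07, 0.0, 0.0]
force: [0.2, 0.2, 0.7]
finger_gap: -0.1
grasp_force: 0.0
```

```bash
python3 - <<'E'
from h import *
from tt import joint
im=vision.snapshot("wrist")
print(joint(im,vision.camera_model("wrist")))
go([post(2,j,18,139) for j in (.95,1.0,1.02)])
E
```

```text
(np.float64(1.0126569261602816), 5171)
shift [-2.712 -0.823  0.851]
shift [ 2.575 -0.177  0.853]
shift [4.698 0.007 0.854]
at [647.335 -91.267 139.852] j [ 0.107  0.478 -0.003 -0.    -1.09   1.603] t 6.0667 F [-0.116  0.444  0.542]
```

Call:
carry_out(
  offset=[
    [0, 0, 0],
    [-3, 0, 0],
    [-8, 0, 0],
    [-14, 0, 0],
    [-20, 0, 0],
  ],
  angular=[
    [0, 0, 0],
    [0, 0, 0],
    [0, 0, 0],
    [0, 0, 0],
    [0, 0, 0],
  ],
)

```text
time_s: 6.48
tool_pos: [626.5, -94.2, 139.7]
orientation: [0.998, 0.07, -0.0, -0.0]
force: [-0.5, 0.0, 0.3]
finger_gap: 0.4
grasp_force: 0.0
```

```bash
python3 - <<'E'
from h import *
from tt import joint
im=vision.snapshot("wrist")
print(joint(im,vision.camera_model("wrist")))
cv2.imwrite("pics/w4.png",im[:,:,::-1])
m=vision.camera_model("wrist")
z=lambda a,s,h:np.array([C[0]-s*np.cos(a),C[1]-s*np.sin(a),h])
print("eye",proj(m,z(YAW,148,88.5)),"bush",proj(m,z(YAW,143,80)))
E
```

```text
(np.float64(0.004186228594979353), 4812)
eye [[352.966 232.174]] bush [[347.08  226.751]]
```

View pics/w4.png

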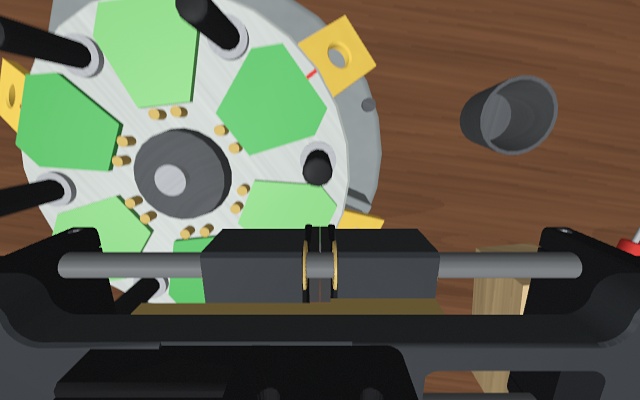

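Post 2 is ahead at (318,165) and free, and the table sits in the notch (joint ≈ 1.051 = notch + 0.004). Now I lift and go to the pin.

Call:
carry_out(
  offset=[
    [0, 0, -35],
    [0, 0, -70],
    [0, 0, -105],
    [0, 0, -120],
    [0, 0, -120],
  ],
  angular=[
    [0, 0, 0],
    [0, 0, 0],
    [0, 0, 0],
    [0, 0, -2],
    [0, 0, -4],
  ],
  hand=-0.2,
)

```text
time_s: 6.95
tool_pos: [629.4, -94.5, 266.0]
orientation: [0.994, 0.106, 0.005, 0.001]
force: [-0.1, -0.5, 0.5]
finger_gap: 26.0
grasp_force: 0.0
```

```bash
python3 - <<'E'
from h import *
go([[492,-355,230]],down(12.7))
E
```

```text
shift [-189.419  225.741   34.64 ]
turn [ 0.171 -0.608 -0.586]
at [629.441 -94.513 265.99 ] j [ 0.106  0.365  0.136  0.002 -1.332  1.676] t 6.95 F [-0.103 -0.464  0.528]
```

Call:
carry_out(
  offset=[
    [-30, 27, 0],
    [-60, 55, 0],
    [-90, 82, 5],
    [-120, 109, 15],
    [-150, 136, 25],
  ],
  angular=[
    [0, 0, 0],
    [0, 0, 0],
    [0, 0, 0],
    [0, 0, 0],
    [0, 0, 0],
  ],
)

```text
time_s: 7.37
tool_pos: [507.5, -259.4, 235.2]
orientation: [0.994, 0.105, 0.001, 0.0]
force: [0.5, -1.0, 0.3]
finger_gap: 51.5
grasp_force: 0.0
```

Call:
carry_out(
  offset=[
    [-30, 27, 5],
    [-60, 55, 5],
    [-90, 82, 5],
    [-99, 90, 5],
    [-99, 90, 5],
  ],
  angular=[
    [0, 0, 0],
    [0, 0, 0],
    [0, 0, 0],
    [0, 0, 0],
    [0, 0, 0],
  ],
)

```text
time_s: 7.78
tool_pos: [428.5, -369.0, 229.9]
orientation: [0.995, 0.102, -0.0, 0.0]
force: [0.1, -0.1, 0.5]
finger_gap: 52.2
grasp_force: 0.0
```

```bash
python3 - <<'E'
from h import *
from tt import joint
T=vision.camera_model("top"); im=vision.snapshot("top"); print("top joint",joint(im,T)); cv2.imwrite("pics/top2.png",im[:,:,::-1])
m=vision.camera_model("wrist"); im=vision.snapshot("wrist"); cv2.imwrite("pics/w5.png",im[:,:,::-1])
print("joint w",joint(im,m)); s=readout.read_state(); print(s["finger_gap"])
print(proj(m,[[492,-355,137],[492,-355,91]])); go([[492,-355,137]],down(12.7))
E
```

```text
top joint (np.float64(1.0415461003589093), 918)
joint w (np.float64(0.037955240455536464), 525)
52.360692869242556
[[320.095 132.993]
 [320.009 131.512]]
shift [62.605  0.974 92.92 ]
turn [ 0.003 -0.029 -0.769]
at [ 430.499 -366.994  229.888] j [-0.42   0.265 -0.095 -0.    -1.21   2.199] t 7.8833 F [0.282 1.135 0.362]
```

View pics/w5.png

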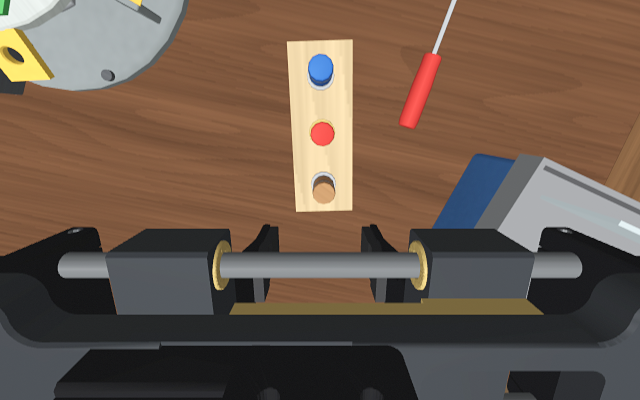

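The red handle top is at (322,133), close to the predicted (320,133), and the fingertips show at (278,225) and (362,225). With the gap at 52 mm that puts the tips about 20 mm behind the TCP, not 19 ahead, which explains the missed post. I'll refine the numbers.

```bash
python3 - <<'E'
from h import *
im=cv2.imread("pics/w5.png"); hsv=cv2.cvtColor(im,cv2.COLOR_BGR2HSV)
mk=cv2.inRange(hsv,(0,170,90),(6,255,255))|cv2.inRange(hsv,(174,170,90),(180,255,255)); mk[:,:290]=0;mk[:,360:]=0; mk[170:]=0
v,u=np.nonzero(mk); print(len(u),u.mean(),v.mean(),u.min(),u.max(),v.min(),v.max())
m=vision.camera_model("wrist"); uv=((u.min()+u.max())/2,(v.min()+v.max())/2)
p=ray(m,uv,137); print(p); p=[p[0],p[1],137]
p[2]=125; go([p],down(12.7-1.9))
g=cv2.cvtColor(im,cv2.COLOR_BGR2GRAY)
for r in range(216,300,6): print(r," ".join("%3d"%x for x in g[r,244:288:2]))
E
```

```text
253 324.6363636363636 134.40316205533597 311 333 122 145
[ 492.715 -355.99   137.   ]
shift [ 63.094   2.09  104.92 ]
turn [ 0.003 -0.029  1.131]
at [ 430.499 -366.994  229.888] j [-0.42   0.265 -0.095 -0.    -1.21   2.199] t 7.8833 F [0.282 1.135 0.362]
216  91  91  88  92  94  97  99 100  99  98  96  97  96  96  98  99  99 101 100 100 100 100
222  99  99  97  98  98  97  97  96  97  96  98  99  98  96  93  92  93  94  96  99 100 101
228 101 102 103 104 104 104 102 102 105  19  21  23  21  31  32  32  30  67 100 100  98  98
234 105 105 104 104 102 101 104  49  20  21  22  24  33  32  32  32  33  59 105 104 104 105
240  99  98  98  96  98  45  22  23  21  23  32  33  33  32  32  32  33  23 101 101  99  99
246 102  98  34  22  23  22  23  20  33  33  31  32  33  35  33  31  32  26  97  95  94  93
252  54  56  55  55  55  55  57  56  56  57  57  57  56  57  57  58  57  55  76  74  74  73
258 105 106 106 107 106 106 106 107 107 106 106 106 106 105 106 107 106 106 106 106 106 107
264 134 134 134 134 134 134 134 134 134 134 134 134 134 134 134 134 134 134 134 134 134 134
270 157 156 156 156 156 156 156 157 157 157 156 157 156 157 156 156 156 156 156 155 156 156
276 148 148 148 147 147 146 146 146 146 146 148 148 147 147 147 146 146 146 146 147 146 146
282  23  23  21  22  17  90  87  87  86  90  29  32  28  94  89  89  91  94  96  99 101  99
288  22  22  22  22  20  90  86  86  86  87  28  30  37  98  97  97  99 100 100 100 100 100
294  23  23  21  21  22  83  86  85  86  86  43  26  95  91  94  94  94  96  99 100 101 103
```

Call:
carry_out(
  offset=[
    [25, 1, 15],
    [50, 2, 40],
    [63, 2, 70],
    [63, 2, 100],
    [63, 2, 105],
  ],
  angular=[
    [0, 0, 1],
    [0, 0, 1],
    [0, 0, 1],
    [0, 0, 1],
    [0, 0, 1],
  ],
)

```text
time_s: 8.3
tool_pos: [491.1, -352.0, 118.8]
orientation: [0.995, 0.097, -0.004, -0.003]
force: [-0.7, 0.4, -1.0]
finger_gap: 52.3
grasp_force: 0.0
```

Call:
carry_out(
  offset=[
    [0, 0, 0],
    [0, 0, 0],
    [0, 0, 0],
    [0, 0, 0],
    [0, 0, 0],
  ],
  angular=[
    [0, 0, 0],
    [0, 0, 0],
    [0, 0, 0],
    [0, 0, 0],
    [0, 0, 0],
  ],
  hand=0.7,
  newtons=3,
)

```text
time_s: 8.72
tool_pos: [493.5, -356.2, 126.7]
orientation: [0.995, 0.096, 0.002, 0.001]
force: [-0.8, -0.4, -0.2]
finger_gap: 26.5
grasp_force: 0.0
```

Call:
carry_out(
  offset=[
    [0, 0, 0],
    [0, 0, 0],
    [0, 0, 0],
    [0, 0, 0],
    [0, 0, 0],
  ],
  angular=[
    [0, 0, 0],
    [0, 0, 0],
    [0, 0, 0],
    [0, 0, 0],
    [0, 0, 0],
  ],
)

```text
time_s: 9.13
tool_pos: [492.8, -355.8, 124.8]
orientation: [0.995, 0.096, -0.0, 0.0]
force: [0.6, -0.3, -0.3]
finger_gap: 13.5
grasp_force: 0.0
```

The fingers closed past 24 mm above the handle, so the tips really are about 20 mm behind the reported TCP, and the body sits at about -89. I'll grasp with the reported TCP near z = 78.

Call:
carry_out(
  offset=[
    [0, 0, 0],
    [0, 0, 0],
    [0, 0, 0],
    [0, 0, 0],
    [0, 0, 0],
  ],
  angular=[
    [0, 0, 0],
    [0, 0, 0],
    [0, 0, 0],
    [0, 0, 0],
    [0, 0, 0],
  ],
  hand=-0.2,
)

```text
time_s: 9.55
tool_pos: [492.8, -355.8, 124.7]
orientation: [0.995, 0.096, -0.0, -0.0]
force: [0.1, -0.5, 0.5]
finger_gap: 39.0
grasp_force: 0.0
```

Call:
carry_out(
  offset=[
    [0, 0, 0],
    [0, 0, 10],
    [0, 0, 22],
    [0, 0, 34],
    [0, 0, 44],
  ],
  angular=[
    [0, 0, 0],
    [0, 0, 0],
    [0, 0, 0],
    [0, 0, 0],
    [0, 0, 0],
  ],
)

```text
time_s: 9.97
tool_pos: [492.3, -355.4, 79.2]
orientation: [0.995, 0.096, -0.001, -0.0]
force: [0.6, -0.1, 0.5]
finger_gap: 52.0
grasp_force: 0.0
```

Call:
carry_out(
  offset=[
    [0, 0, 3],
    [0, 0, 3],
    [0, 0, 3],
    [0, 0, 3],
    [0, 0, 3],
  ],
  angular=[
    [0, 0, 0],
    [0, 0, 0],
    [0, 0, 0],
    [0, 0, 0],
    [0, 0, 0],
  ],
)

```text
time_s: 10.38
tool_pos: [493.3, -356.0, 78.5]
orientation: [0.995, 0.096, 0.001, 0.0]
force: [-1.0, -0.3, -0.2]
finger_gap: 52.0
grasp_force: 0.0
```

Call:
carry_out(
  offset=[
    [0, 0, 0],
    [0, 0, 0],
    [0, 0, 0],
    [0, 0, 0],
    [0, 0, 0],
  ],
  angular=[
    [0, 0, 0],
    [0, 0, 0],
    [0, 0, 0],
    [0, 0, 0],
    [0, 0, 0],
  ],
  hand=0.8,
  newtons=25,
)

```text
time_s: 10.8
tool_pos: [492.8, -355.8, 77.8]
orientation: [0.995, 0.096, 0.0, 0.0]
force: [-0.7, -0.5, 0.5]
finger_gap: 26.8
grasp_force: 1.4
```

Call:
carry_out(
  offset=[
    [0, 0, 0],
    [0, 0, 0],
    [0, 0, 0],
    [0, 0, 0],
    [0, 0, 0],
  ],
  angular=[
    [0, 0, 0],
    [0, 0, 0],
    [0, 0, 0],
    [0, 0, 0],
    [0, 0, 0],
  ],
)

```text
time_s: 11.22
tool_pos: [493.0, -356.0, 77.9]
orientation: [0.995, 0.096, 0.0, 0.0]
force: [0.3, -0.5, 0.8]
finger_gap: 23.4
grasp_force: 25.0
```

Pin gripped (gap 23.4 mm, 25 N). I lift it straight up and go to a viewing stand-off.

Call:
carry_out(
  offset=[
    [0, 0, -15],
    [0, 0, -45],
    [0, 0, -80],
    [0, 0, -115],
    [0, 0, -150],
  ],
  angular=[
    [0, 0, 0],
    [0, 0, 0],
    [0, 0, 0],
    [0, 0, 0],
    [0, 0, 0],
  ],
)

```text
time_s: 11.63
tool_pos: [492.0, -355.1, 228.4]
orientation: [0.995, 0.096, -0.001, -0.001]
force: [-0.1, 0.2, -1.8]
finger_gap: 23.2
grasp_force: 25.0
```

```bash
python3 - <<'E'
from h import *
go([[536,-103,228]],down(-15)); print(readout.read_state()["finger_gap"])
E
```

```text
shift [  91.258 -239.118    0.736]
turn [-0.089  0.116 25.988]
at [ 491.995 -355.13   228.414] j [-0.359  0.338  0.006 -0.001 -1.241  2.122] t 11.6333 F [-0.055  0.204 -1.764]
23.236326909109202
```

Call:
carry_out(
  offset=[
    [12, -32, 0],
    [25, -65, 0],
    [38, -98, 0],
    [50, -131, 0],
    [63, -165, 0],
  ],
  angular=[
    [0, 0, 5],
    [0, 0, 10],
    [0, 0, 15],
    [0, 0, 20],
    [0, 0, 26],
  ],
)

```text
time_s: 12.05
tool_pos: [522.3, -180.0, 227.1]
orientation: [0.991, -0.133, -0.001, -0.0]
force: [1.0, 0.2, -1.7]
finger_gap: 23.4
grasp_force: 25.0
```

```bash
python3 - <<'E'
from h import *
go([[536,-103,228]],down(-15))
E
```

```text
shift [ -7.117 -77.89   -0.893]
turn [-0.028  0.11  -0.314]
at [ 522.292 -180.003  227.056] j [-0.039  0.245 -0.129 -0.001 -1.198  1.343] t 12.05 F [ 0.964  0.182 -1.719]
```

Call:
carry_out(
  offset=[
    [-3, -30, 0],
    [-6, -60, 0],
    [-7, -78, 0],
    [-7, -78, 0],
    [-7, -78, 0],
  ],
  angular=[
    [0, 0, 0],
    [0, 0, 0],
    [0, 0, 0],
    [0, 0, 0],
    [0, 0, 0],
  ],
)

```text
time_s: 12.47
tool_pos: [536.1, -103.6, 227.1]
orientation: [0.992, -0.13, -0.001, -0.0]
force: [-0.1, -0.4, -1.0]
finger_gap: 23.4
grasp_force: 25.0
```

```bash
python3 - <<'E'
from h import *
from tt import joint
m=vision.camera_model("wrist"); im=vision.snapshot("wrist"); cv2.imwrite("pics/w6.png",im[:,:,::-1])
np.savez("w6.npz",V=m["view"],K=m["intrinsics"])
e=np.array([C[0]-148*np.cos(YAW),C[1]-148*np.sin(YAW),88.5]); n=np.array([-.5*np.cos(YAW),-.5*np.sin(YAW),.866])
uv=proj(m,[e,e+4*n,e-4*n,e-12*n]); print(uv)
u,v=uv[0].round().astype(int); x0,y0=u-70,v-60
cv2.imwrite("pics/w6c.png",cv2.resize(im[y0:y0+120,x0:x0+140],None,fx=5,fy=5,interpolation=cv2.INTER_CUBIC)[:,:,::-1]); print(x0,y0)
print("joint",joint(im,m)); go([e],down(-15))
E
```

```text
[[324.505 121.207]
 [326.362 121.206]
 [322.688 121.208]
 [319.168 121.209]]
255 61
joint (np.float64(1.040313902295465), 3589)
shift [ 74.351   3.696 138.575]
turn [0.015 0.09  0.034]
at [ 536.055 -104.429  227.191] j [ 0.104  0.234 -0.144 -0.    -1.194  1.205] t 12.5167 F [-0.042 -0.    -1.857]
```

View pics/w6c.png

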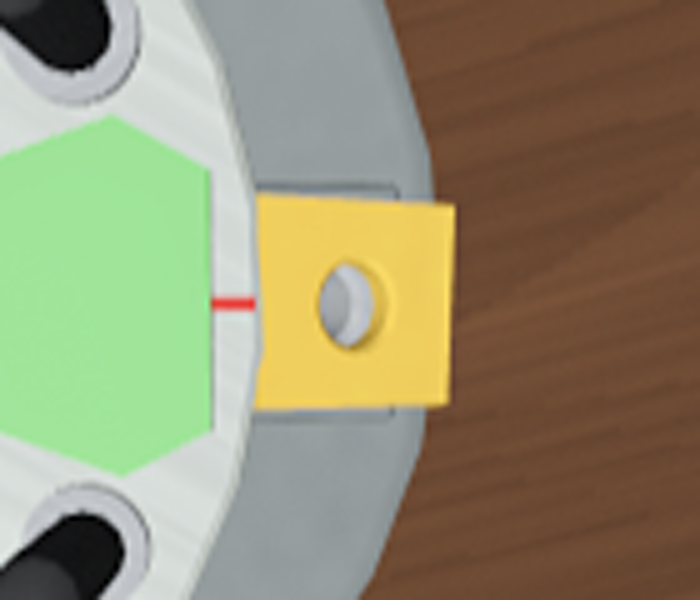

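The eye's upper rim is centred at about (325.2,121.6) against a predicted (326.4,121.2), within about 1.2 mm. The bush hole shows concentric beneath it. Next I work out the tilted stand-off.

```bash
cat >> h.py <<'E'
C2=np.array([645.45,16.3]); Y2=1.302
LZ=np.array([-.5*np.cos(Y2),-.5*np.sin(Y2),np.sqrt(.75)])
B=np.array([C2[0]-143*np.cos(Y2),C2[1]-143*np.sin(Y2),80.])
tx=np.array([np.sin(Y2),-np.cos(Y2),0]); RT=np.c_[tx,np.cross(-LZ,tx),-LZ]
ins=lambda s:B+(s-7)*LZ
E
python3 - <<'E'
from h import *
print(B,RT); go([ins(130)],RT)
E
```

```text
[ 607.473 -121.565   80.   ] [[ 0.964 -0.23   0.133]
 [-0.266 -0.835  0.482]
 [ 0.    -0.5   -0.866]]
shift [73.018 59.598 40.571]
turn [30.015  0.202  0.401]
at [ 536.055 -104.429  227.191] j [ 0.104  0.234 -0.144 -0.    -1.194  1.205] t 12.5167 F [-0.042 -0.    -1.857]
```

Call:
carry_out(
  offset=[
    [10, 20, 0],
    [25, 40, 5],
    [40, 59, 15],
    [57, 60, 28],
    [73, 60, 40],
  ],
  angular=[
    [6, 0, 0],
    [12, 0, 0],
    [18, 0, 0],
    [24, 0, 0],
    [30, 0.2, 0.4],
  ],
)

```text
time_s: 12.93
tool_pos: [592.2, -184.6, 188.2]
orientation: [0.956, -0.131, 0.038, -0.258]
force: [0.2, 0.8, -2.2]
finger_gap: 23.2
grasp_force: 25.0
```

Call:
carry_out(
  offset=[
    [0, 0, 0],
    [0, 0, 0],
    [0, 0, 0],
    [0, 0, 0],
    [0, 0, 0],
  ],
  angular=[
    [0, 0, 0],
    [0, 0, 0],
    [0, 0, 0],
    [0, 0, 0],
    [0, 0, 0],
  ],
)

```text
time_s: 13.35
tool_pos: [591.6, -180.6, 189.4]
orientation: [0.957, -0.128, 0.036, -0.256]
force: [0.2, 0.6, -0.2]
finger_gap: 23.2
grasp_force: 25.0
```

```bash
python3 - <<'E'
from h import *
from tt import joint
go([ins(130),ins(85),ins(14)],RT); s=readout.read_state(); print(s["finger_gap"])
m=vision.camera_model("wrist"); im=vision.snapshot("wrist"); print(joint(im,m))
e=np.array([C2[0]-148*np.cos(Y2),C2[1]-148*np.sin(Y2),88.5]); print(proj(m,[e+4*LZ, ins(130)+7*LZ-62*LZ]))
a=im[90:350,190:450]; b=vision.snapshot("scene")[145:325,180:420]
c=np.zeros((540,780,3),np.uint8); c[:360,:480]=cv2.resize(b,(480,360)); c[:300,480:780]=cv2.resize(a,(300,300)); cv2.imwrite("pics/c7.png",c[:,:,::-1])
E
```

```text
shift [-0.393  1.763  2.335]
shift [-0.523  1.723 47.334]
shift [ -0.728   1.659 118.334]
turn [ 0.051 -0.165  0.178]
at [ 591.604 -180.608  189.426] j [-0.338  0.451  0.168 -0.535 -1.357  1.777] t 13.35 F [ 0.195  0.635 -0.186]
23.15743333927979
(np.float64(1.03660862847931), 2482)
[[322.029 192.3  ]
 [322.508 206.66 ]]
```

Call:
carry_out(
  offset=[
    [0, 1, 12],
    [-1, 2, 24],
    [-1, 2, 36],
    [-1, 2, 45],
    [-1, 2, 45],
  ],
  angular=[
    [0, 0, 0],
    [0, 0, 0],
    [0, 0, 0],
    [0, 0, 0],
    [0, 0, 0],
  ],
)

```text
time_s: 13.87
tool_pos: [594.9, -159.1, 144.6]
orientation: [0.957, -0.13, 0.033, -0.257]
force: [-0.7, 0.7, -2.3]
finger_gap: 23.5
grasp_force: 25.0
```

```bash
python3 - <<'E'
from h import *
go([ins(85),ins(14)],RT)
m=vision.camera_model("wrist"); im=vision.snapshot("wrist"); s=readout.read_state()
L=lambda r,a,h:np.array([C2[0],C2[1],0])  # unused
hsv=cv2.cvtColor(im,cv2.COLOR_RGB2HSV); mk=cv2.inRange(hsv,(20,140,130),(32,255,255))
e=np.array([C2[0]-148*np.cos(Y2),C2[1]-148*np.sin(Y2),88.5])+4*LZ
out=np.cross(tx,LZ); out=out if out[2]<0 else -out
q=proj(m,[e,e+22*tx,e-22*tx,e+10*out,e-10*out]); print("eye, +22,-22, out, in:",q)
for du in (-16,-13,13,16):
    u=int(round(q[0,0]))+du; v=np.nonzero(mk[120:260,u])[0]+120; print(u,v.min() if len(v) else None,v.max() if len(v) else None,len(v))
for v in range(140,236,6): print(v,"".join("Y" if mk[v,u] else "%x"%(int(im[v,u].mean())//16) for u in range(270,376,2)))
E
```

```text
shift [ 2.108 -1.922 -2.264]
shift [ 2.395 -1.841 68.735]
turn [-0.065  0.232 -0.088]
at [ 594.932 -159.113  144.637] j [-0.306  0.481  0.104 -0.552 -1.268  1.796] t 13.8667 F [-0.732  0.655 -2.266]
eye, +22,-22, out, in: [[318.696 202.169]
 [318.635 178.717]
 [318.754 224.561]
 [329.549 202.155]
 [307.844 202.182]]
303 178 224 47
306 178 221 44
332 178 220 43
335 178 223 46
140 eeedc9888aaaaaaaaaaaaaaaaaaaaaaaaaaaaaaaaaaaaaaa99555
146 eeeeecb888aaaaaaaaaaaaaaaaaaaaaaaaaaaaaaaaaaaaaaa9955
152 eeddeecc88897aaaaaaaaaaaaaaaaaaaaaaaaaaaaaaaaaaaaa985
158 eeeeeeeca88887aaaaaaaaaaaaaaaaaaaaaaaaaaaaaaaaaaaa995
164 eeedeeedc888988a98644444444444544445454444445aaaa9995
170 54deeeeecc898a79aaaaaaaaaaaaaaaaa999856666655aaaaa995
176 bbb65eeeecb888876666666666567998999a969aaaaaaaaaaa995
182 bbb65eeeeecYYYYYYYYYYYYYYYYYYYYYYYYYYYYaaaaaaaaaaa997
188 bbb66eeedecYYYYYYYYYYYYYYYYYYYYYYYYYYYYaaaaaaaaaaa997
194 bbb76eeeeeccYYYYYYYYYY9aaaaaYYYYYYYYYYbaaaaaaaaaaa996
200 bbb9689abdcdYYYYYYYY866666689cYYYYYYYYbaaaaaaaaaaa976
206 bbba6ceeeedcYYYYYYYYY9a998acYYYYYYYYYY7445558aaa99965
212 bbbb6beeeedcYYYYYYYYYY8766665YYYYYYYYY666679aaaa99765
218 bbbb68eeeeccYYYYYYYYYY5566655YYYYYYYYY7aaaaaaaaa99555
224 bbbb65eed76Ybbccb8abbbbbabbbbbbb8Ycccc9448aaaaa996555
230 1cbcceee01111111cbb4444333333336bb711111110aaa9863122
```

Call:
carry_out(
  offset=[
    [0, 0, 0],
    [0, 0, 0],
    [0, 0, 0],
    [0, 0, 0],
    [0, 0, 0],
  ],
  angular=[
    [0, 0, 0],
    [0, 0, 0],
    [0, 0, 0],
    [0, 0, 0],
    [0, 0, 0],
  ],
)

```text
time_s: 14.33
tool_pos: [596.3, -161.5, 148.2]
orientation: [0.957, -0.13, 0.036, -0.256]
force: [0.7, -0.3, -1.7]
finger_gap: 22.7
grasp_force: 25.0
```

```bash
python3 - <<'E'
from h import *
go([ins(85),ins(14)],RT)
m=vision.camera_model("wrist"); im=vision.snapshot("wrist"); s=readout.read_state()
e=B+14*LZ; R0=R.from_quat(s["orientation"]).as_matrix()
print("eye top",proj(m,[e]),"pin tip",proj(m,s["tool_pos"]+R0@[0,0,55]),"rod 40",proj(m,s["tool_pos"]+R0@[0,0,33]))
hsv=cv2.cvtColor(im,cv2.COLOR_RGB2HSV); mk=cv2.inRange(hsv,(20,140,130),(32,255,255))
for v in range(174,230,3): print(v,"".join(" Y" if mk[v,u] else "%2x"%(int(im[v,u].mean())//8) for u in range(298,342,1)))
E
```

```text
shift [ 0.13  -1.82   1.784]
shift [-0.045 -1.825 72.784]
turn [ 0.004 -0.141  0.019]
at [ 596.332 -161.508  148.185] j [-0.309  0.478  0.108 -0.551 -1.269  1.796] t 14.3333 F [ 0.731 -0.341 -1.742]
eye top [[318.624 203.469]] pin tip [[320.637 206.866]] rod 40 [[320.737 214.735]]
174 10 d141414151516151515141414141414141414141414141414141414141414141414141414141414141413
177 12 e1014 e c d d d d d d c c c c b b c e f1010121311111212131314151514141414141414141513
180  Y Y Y Y Y Y Y Y Y Y Y Y Y Y Y Y Y Y Y Y Y Y Y Y Y Y Y Y Y Y Y Y Y Y Y Y Y Y Y Y Y Y Y Y
183  Y Y Y Y Y Y Y Y Y Y Y Y Y Y Y Y Y Y Y Y Y Y Y Y Y Y Y Y Y Y Y Y Y Y Y Y Y Y Y Y Y Y Y Y
186  Y Y Y Y Y Y Y Y Y Y Y Y Y Y Y Y Y Y Y Y Y Y Y Y Y Y Y Y Y Y Y Y Y Y Y Y Y Y Y Y Y Y Y Y
189  Y Y Y Y Y Y Y Y Y Y Y Y Y Y Y Y Y Y Y Y Y Y Y Y Y Y Y Y Y Y Y Y Y Y Y Y Y Y Y Y Y Y Y Y
192  Y Y Y Y Y Y Y Y Y Y Y Y Y Y Y Y Y Y Y Y Y Y Y Y Y Y Y Y Y Y Y Y Y Y Y Y Y Y Y Y Y Y Y Y
195  Y Y Y Y Y Y Y Y Y Y Y Y Y Y Y Y1315141414141414151717 Y Y Y Y Y Y Y Y Y Y Y Y Y Y Y Y Y
198  Y Y Y Y Y Y Y Y Y Y Y Y Y d c c c c c d d f d c d f10121319 Y Y Y Y Y
[... 248 characters left out ...]
1 e c c d11141918 Y Y Y Y Y Y Y Y Y Y Y Y Y Y Y Y
210  Y Y Y Y Y Y Y Y Y Y Y Y Y Y Y Y1010 e d d c c c d c c b Y Y Y Y Y Y Y Y Y Y Y Y Y Y Y Y
213  Y Y Y Y Y Y Y Y Y Y Y Y Y Y Y1511 f e d d c d d d d c c b Y Y Y Y Y Y Y Y Y Y Y Y Y Y Y
216  Y Y Y Y Y Y Y Y Y Y Y Y Y Y Y1411 e e d c c c c c c c c b13 Y Y Y Y Y Y Y Y Y Y Y Y Y Y
219  Y Y Y Y Y Y Y Y Y Y Y Y Y b c101010101212131313141411 d b b Y Y Y Y Y Y Y Y Y Y Y Y Y Y
222  Y Y Y Y Y Y Y Y d e11151617171717171717171717171717171717161615151310 b Y Y Y Y Y Y Y Y
225 1717171814 f14171717171717171717151514 d d d111014141414161617171717171614 f a Y Y171717
228  3 3 2 a16171717171715 e 8 8 8 8 8 7 7 7 7 7 7 7 7 7 7 7 7 7 6 91016171717171615 c 3 3 3
```

The wrist camera shows the eye rim centred at column 319.5 and the rod at 320.4, so it is nearly aligned. I shift about -1.3 mm in y and start inserting.

Call:
carry_out(
  offset=[
    [0, -1.3, 0],
    [0, -1.3, 6],
    [0, -1.3, 14],
    [0, -1.3, 22],
    [0, -1.3, 28],
  ],
  angular=[
    [0, 0, 0],
    [0, 0, 0],
    [0, 0, 0],
    [0, 0, 0],
    [0, 0, 0],
  ],
)

```text
time_s: 14.8
tool_pos: [599.8, -145.7, 122.7]
orientation: [0.957, -0.13, 0.035, -0.257]
force: [-0.1, -0.1, -2.0]
finger_gap: 23.5
grasp_force: 25.0
```

Call:
carry_out(
  offset=[
    [0, 0, 0],
    [0, 0, 0],
    [0, 0, 0],
    [0, 0, 0],
    [0, 0, 0],
  ],
  angular=[
    [0, 0, 0],
    [0, 0, 0],
    [0, 0, 0],
    [0, 0, 0],
    [0, 0, 0],
  ],
)

```text
time_s: 15.22
tool_pos: [600.4, -146.9, 124.6]
orientation: [0.957, -0.129, 0.036, -0.256]
force: [0.5, -0.2, -2.4]
finger_gap: 23.4
grasp_force: 25.0
```

```bash
python3 - <<'E'
from h import *
go([ins(14)],RT)
E
```

```text
shift [-0.004 -0.474 44.715]
turn [ 0.006 -0.128  0.031]
at [ 600.407 -146.86   124.552] j [-0.286  0.496  0.077 -0.562 -1.217  1.805] t 15.2167 F [ 0.53  -0.236 -2.379]
```

Call:
carry_out(
  offset=[
    [0, 0, 5],
    [0, 0, 10],
    [0, 0, 15],
    [0, 0, 20],
    [0, 0, 24],
  ],
  angular=[
    [0, 0, 0],
    [0, 0, 0],
    [0, 0, 0],
    [0, 0, 0],
    [0, 0, 0],
  ],
)

```text
time_s: 15.63
tool_pos: [603.7, -134.8, 102.7]
orientation: [0.957, -0.13, 0.036, -0.256]
force: [0.9, -0.3, -1.8]
finger_gap: 23.4
grasp_force: 25.0
```

Call:
carry_out(
  offset=[
    [0, 0, 4],
    [0, 0, 8],
    [0, 0, 12],
    [0, 0, 15],
    [0, 0, 15],
  ],
  angular=[
    [0, 0, 0],
    [0, 0, 0],
    [0, 0, 0],
    [0, 0, 0],
    [0, 0, 0],
  ],
)

```text
time_s: 16.05
tool_pos: [605.7, -127.5, 89.8]
orientation: [0.957, -0.13, 0.035, -0.256]
force: [0.8, -0.5, -3.0]
finger_gap: 23.1
grasp_force: 25.0
```

```bash
python3 - <<'E'
from h import *
go([ins(14)],RT)
E
```

```text
shift [ 0.161 -0.494  4.559]
turn [-0.007 -0.087  0.   ]
at [ 605.663 -127.505   89.763] j [-0.256  0.528  0.039 -0.581 -1.145  1.821] t 16.05 F [ 0.766 -0.469 -3.006]
```

Now slowly down to the collar, watching the force.

Call:
carry_out(
  offset=[
    [0, 0, 1],
    [0, 0, 2],
    [0, 0, 3],
    [0, 0, 4],
    [0, 0, 5],
  ],
  angular=[
    [0, 0, 0],
    [0, 0, 0],
    [0, 0, 0],
    [0, 0, 0],
    [0, 0, 0],
  ],
)

```text
time_s: 16.47
tool_pos: [606.3, -125.6, 86.2]
orientation: [0.957, -0.13, 0.036, -0.256]
force: [1.9, -0.2, -1.0]
finger_gap: 23.3
grasp_force: 25.0
```

Call:
carry_out(
  offset=[
    [0, 0, 0],
    [0, 0, 0.5],
    [0, 0, 1],
    [0, 0, 1],
    [0, 0, 1],
  ],
  angular=[
    [0, 0, 0],
    [0, 0, 0],
    [0, 0, 0],
    [0, 0, 0],
    [0, 0, 0],
  ],
)

```text
time_s: 16.88
tool_pos: [606.5, -125.5, 86.0]
orientation: [0.957, -0.129, 0.036, -0.256]
force: [-1.0, -3.0, 4.0]
finger_gap: 23.4
grasp_force: 25.0
```

```bash
python3 - <<'E'
from h import *
go([ins(14)],RT); print(readout.read_state()["force"]@LZ)
E
```

```text
shift [-0.119 -0.525  0.238]
turn [ 0.027 -0.149  0.056]
at [ 606.506 -125.524   86.007] j [-0.253  0.531  0.035 -0.583 -1.135  1.823] t 16.8833 F [-0.998 -3.016  4.015]
5.063498173662191
```

Contact at the collar, within 0.3 mm of home. I press slightly more, then release with a limited opening.

Call:
carry_out(
  offset=[
    [0, 0, 0.5],
    [0, 0, 0.8],
    [0, 0, 0.8],
    [0, 0, 0.8],
    [0, 0, 0.8],
  ],
  angular=[
    [0, 0, 0],
    [0, 0, 0],
    [0, 0, 0],
    [0, 0, 0],
    [0, 0, 0],
  ],
)

```text
time_s: 17.3
tool_pos: [606.6, -125.5, 86.0]
orientation: [0.957, -0.129, 0.036, -0.256]
force: [-2.2, -4.3, 7.5]
finger_gap: 23.5
grasp_force: 25.0
```

Call:
carry_out(
  offset=[
    [0, 0, -0.5],
    [0, 0, -0.8],
    [0, 0, -0.8],
    [0, 0, -0.8],
    [0, 0, -0.8],
  ],
  angular=[
    [0, 0, 0],
    [0, 0, 0],
    [0, 0, 0],
    [0, 0, 0],
    [0, 0, 0],
  ],
  hand=0.2,
)

```text
time_s: 17.72
tool_pos: [606.0, -124.5, 84.6]
orientation: [0.957, -0.13, 0.035, -0.257]
force: [-0.7, 0.4, 0.2]
finger_gap: 34.5
grasp_force: 0.0
```

```bash
python3 - <<'E'
from h import *
go([ins(14)],RT); s=readout.read_state(); print(s["force"]@LZ,s["finger_gap"])
E
```

```text
shift [ 0.637 -0.459 -1.367]
turn [-0.019 -0.023 -0.01 ]
at [ 606.006 -124.494   84.649] j [-0.252  0.533  0.034 -0.585 -1.135  1.823] t 17.7167 F [-0.7    0.442  0.248]
0.09458301807228527 34.455575019586504
```

Released cleanly. I retreat straight along the pin axis.

Call:
carry_out(
  offset=[
    [0, 0, -6],
    [0, 0, -18],
    [0, 0, -36],
    [0, 0, -60],
    [0, 0, -90],
  ],
  angular=[
    [0, 0, 0],
    [0, 0, 0],
    [0, 0, 0],
    [0, 0, 0],
    [0, 0, 0],
  ],
)

```text
time_s: 18.13
tool_pos: [593.3, -168.4, 163.6]
orientation: [0.957, -0.129, 0.034, -0.257]
force: [1.5, -0.8, 0.4]
finger_gap: 35.0
grasp_force: 0.0
```

Call:
carry_out(
  offset=[
    [0, 10, -25],
    [0, 20, -45],
    [0, 20, -45],
    [0, 20, -45],
    [0, 20, -45],
  ],
  angular=[
    [0, 0, 0],
    [0, 0, 0],
    [0, 0, 0],
    [0, 0, 0],
    [0, 0, 0],
  ],
)

```text
time_s: 18.55
tool_pos: [583.2, -206.4, 192.0]
orientation: [0.957, -0.13, 0.035, -0.257]
force: [0.6, 0.4, -0.1]
finger_gap: 34.9
grasp_force: 0.0
```

```bash
python3 - <<'E'
from h import *
from tt import joint
m=vision.camera_model("wrist"); im=vision.snapshot("wrist"); print(joint(im,m))
hsv=cv2.cvtColor(im,cv2.COLOR_RGB2HSV); mk=cv2.inRange(hsv,(0,170,90),(6,255,255))|cv2.inRange(hsv,(174,170,90),(180,255,255))
n,l,st,c=cv2.connectedComponentsWithStats(mk)
for i in range(1,n):
    if st[i,4]>40: print("red",st[i],c[i])
o=B+14*LZ; print("expected pin: top, handle bottom",proj(m,[o+52*LZ,o+6*LZ]))
S=vision.camera_model("scene"); im=vision.snapshot("scene"); hsv=cv2.cvtColor(im,cv2.COLOR_RGB2HSV); mk=cv2.inRange(hsv,(0,170,90),(6,255,255))|cv2.inRange(hsv,(174,170,90),(180,255,255))
n,l,st,c=cv2.connectedComponentsWithStats(mk)
for i in range(1,n):
    if st[i,4]>15: print("scene red",st[i],c[i])
print("exp",proj(S,[o+52*LZ,o+6*LZ])); print(readout.read_state()["tool_pos"])
E
```

```text
(np.float64(1.0468344496173416), 1845)
red [289 182  24  30 572] [300.727 196.855]
expected pin: top, handle bottom [[299.579 199.978]
 [302.449 189.015]]
scene red [412 185   6  13  48] [413.708 190.333]
scene red [268 205  16  16 128] [275.672 212.156]
scene red [150 216  22  30 279] [160.864 229.513]
exp [[270.021 207.494]
 [280.407 220.549]]
[ 583.216 -205.763  191.327]
```

The pin is where a fully home pin should appear in both cameras, and the table is in its notch. I hand in.

```bash
python3 -c "
from cell import env
print(env.job_done())"
```

```text
the job is handed in; nothing more can be done
None
```

Job handed in: the table rests in the next notch, and the locking pin is through the eye and home on its collar by force and camera checks; it is released, the arm is clear, and about 19 s were used.

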